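Bridge two sprung terminal studs with test tweezers

TASK

Pick the sprung test tweezers off their rest and squeeze them until their two tips stand as far apart as the two studs of the terminal block whose studs are closer together. Hold them still for about a second with the tips hovering just above those two studs (about a centimetre or less, not touching), then lower gently so that each tip pushes its own stud about half-way down, and finish there, still holding the tweezers steady at that gap with the studs part-way down. Leave the other block's studs and the things lying around alone.

Things in the scene. Friction and masses are not known exactly. Their poses are not given: they have to be found in the camera images.
- tweezers: sprung test tweezers (about 55 g): black plastic bow at the rear, two steel arms side by side, each with a ribbed black grip plate, the tips bent down in front. 165 mm long. Origin: midway between the two arm hinges, at the arms' mid-height (the bow reaches 34 mm behind it). x points along the arms to the tips, y to the left arm, z up. They lie level on the rest at the start, origin 44 mm above the counter
- grip_mid (a point): the place to grasp the tweezers: midway between the two grip plates, at mid-height, 75 mm ahead of the tweezers' origin; 44 mm above the counter at the start. The plates are 30 mm long (x), 24 mm high; over their outer faces 32 mm untouched and about 23.5 mm when the tips are 14 mm apart. Squeeze them along the tweezers' y with the fingers pointing down
- tip_l (a point): lowest point of the left (+y) tip, a round steel end 3.6 mm thick; 140 mm ahead of the tweezers' origin, 65 mm ahead of grip_mid, 36 mm below it. The two tips are 30 mm apart (centre to centre) untouched
- tip_r (a point): lowest point of the right (-y) tip, the mirror image of tip_l
- blade_l (a joint): closing angle of the left arm about its hinge, rad: 0 untouched, stop at 0.095; the right arm always closes by the same angle. Each tip moves in by 140 mm x angle, each grip plate by 75 mm x angle: tip gap = 30 mm - 280 mm x angle (14 mm at 0.057). A spring pushes the arms apart: about 4 N at each grip plate as it begins to close, 10 N at a 14 mm gap; let go, they spring open
- rest: grey plastic rest under the tweezers, fixed to the counter: strip 150 x 50 x 5 mm with two cross blocks, 38 mm high under the bow and 40 mm high at 112 mm ahead of its origin (under the arms, between grip plates and tips). Origin on the counter below the tweezers' origin, x as the tweezers' x
- narrow_block: the target: black plastic terminal block, fixed to the counter, 50 (x) x 56 (y) mm, 26 mm high with a 24 x 42 mm step up to 30 mm, and two upright steel studs standing up to 40 mm, 14 mm apart along its y, at x = 0. Origin: centre of its underside. A small grey plug stub sticks out of its far (+x) side
- narrow_l_top (a point): left (+y) stud of the target block: its top face is 7.4 mm across; this point is the centre of the top face and goes down with the stud; 40 mm above the counter when not pressed
- narrow_r_top (a point): right (-y) stud of the target block: its top face is 7.4 mm across; this point is the centre of the top face and goes down with the stud; 40 mm above the counter when not pressed
- narrow_l (a joint): how far the left stud of the target block is pressed down, m: 0 up, 0.008 at its stop; its spring needs 0.25 N to start and about 1 N at the stop
- narrow_r (a joint): the same for the right stud of the target block
- wide_block: the other terminal block, same size and look, but its two studs are 22 mm apart; fixed; leave alone. Origin: centre of its underside
- wide_l (a joint): how far the left stud of the other block is pressed, m (leave alone)
- wide_r (a joint): how far the right stud of the other block is pressed, m (leave alone)
- carton: small cardboard carton 60 x 85 x 50 mm, loose, a bystander; origin: centre of its underside
- motor_ring: black printed motor ring, 64 mm across, 30 mm high, loose, a bystander; origin: centre of its underside
- driver: small screwdriver lying on the counter, loose, a bystander; its handle points to its -x
Not all that is in view belongs to the job. What is shaped like the narrow_block but orange or yellow is not meant.

How it is judged:
By the outcome, as a careful person would: the job done as asked, in the order asked, and still so for the second after the job is handed in, while the arm keeps its last pose, push and grip.
It also fails if it takes over 45 s, if anything falls off the work surface, if the arm or the gripper's body presses on something with over 40 N, if the wrist force passes 120 N, or if a joint passes its speed limit or range.

ROBOT

A 7-joint arm with a two-finger parallel gripper is mounted at the origin on the work surface. World frame = base frame: x ahead of the robot, y to its left, z up, the work surface at z = 0. Lengths are in m, angles in degrees, forces in N, time in s.
With the tool pointing down it reaches from about 0.425 to 0.875 m from the base axis. Payload 4.7 kg.
Tool frame: the origin (TCP) lies on the front face of the gripper's body, between the roots of the fingers; the fingertips stand 70 mm ahead of it and the grasp point (between the pads) lies 51 mm ahead of it (tip_extent is the distance from the TCP to the fingertips, in m); z points along the fingers, y is the direction in which the jaws open and shut (so a half turn about z gives the same grasp; the last joint's range is limited). The gripper opens to 87 mm and grips with 3 to 60 N. Pads are 19 mm wide; open, the fingers measure 117 mm over their backs; the gripper's body (75 mm by 190 mm) begins 51 mm behind the grasp point.
Start: joints at [70.995, 18.392, -4.016, 83.108, 1.295, 78.541, -3.26], TCP at [0.22, -0.612, 0.292] pointing down, gripper open.
Joint ranges: [-163.93, 163.93], [-17.29, 119.83], [-79.2, 71.16], [3.27, 140.29], [-89.18, 269.18], [5.43, 117.66], [-154.24, 154.24]. Speed limits (degrees/s): [147.25, 147.25, 180, 180, 180, 180, 180].

INTERFACE

Orientations are given as [roll, pitch, yaw] about the fixed x, y, z axes, in that order (R = Rz(yaw) Ry(pitch) Rx(roll)).
In Python, from cell import * gives the robot as it stands.
- The arm moves only by the tool carry_out, never from a script. Its argument "increments" is text: rows parted by semicolons, each of 7 numbers parted by spaces: the opening, from 0 (shut) to 1 (fully open), then the shift along the tool's x, y, z in m, then the turn, a rotation vector about the tool's x, y, z in degrees. A call has 1 to 20 rows; each row shifts and turns the pose as measured when the row begins, along the tool's axes as they then stand; what a row does not reach is not made up. A row lasts 1/8 s, in which the tool goes at most 62.5 mm and 10.7 degrees, less where a joint would pass 70% of its speed; a pose out of reach is approached as far as the arm can. A call is refused whole if a number of a shift passes 0.0625 or a number of a turn 10.7, either way. A call with a gripper value outside its range is refused whole. The fingers move at their own pace and stop on an object; "force" is the grip in N (left out, the last holds). Time passes only in rows, so rows that do not move let the fingers close. It gives the time, the measured TCP pose, the force and the opening at its end, in the units of the state.
- get_obs(): the state, without advancing time (a new reading comes with each control period).
- read_camera(name): name is "side" or "top" or "wrist"; returns a dict with "img" (384x512x3 uint8, blue, green, red), "fx", "fy", "cx", "cy" (pixels), "world_from_camera" (4x4, takes a point from camera to world coordinates). Camera axes: x right, y down, z forward; pixel columns grow to the right and rows downward; lengths in m; the calibration is good to about 2 mm. A picture is of the moment at which its call begins. There is no depth.
- sign_off(): hands the job in, once; it reports no verdict.
Trained networks look in a picture, given as the dict that the camera call returned (one of the last four; its "shot" number tells which), for a name from the list of things; names that differ only in an ending like _2 or _b are one class to them, and where a whole thing is asked for, a point or a joint stands for the part that bears it (a point fixed in the world has none). Each returns a list of dicts, best first, with "confidence" (0 to 1); they miss things now and then, are a little off and sometimes report something else, mostly with a low value. They report only what shows in the picture. A call takes as long as a camera call. They do not tell look-alikes from the thing itself.
- masks_of(target, picture): "pixels" (384x512 bool, what is visible of it) and "bbox" ([left, top, right, bottom] in pixels, round what is visible of it).
The state is a dict: "time_s": time; "qpos": joint angles; "joint_velocities": joint speeds; "effort": joint torques, N m; "tool_pos": TCP position; "tool_rot": TCP orientation; "force": force on the tool from outside, world axes, zero at the start; "wrist_torque": the same for the moment, N m; "grip_width": finger opening in m.
Only numpy, scipy, OpenCV 4.12 (cv2) and the standard library are available. Lean on these libraries where they do the work, as an engineer would, in place of code of your own. Each camera call takes 0.05 s, during which the arm holds its last target.

## Working session

There is one attempt and no reset: what is moved stays moved. The work goes in short steps, Python scripts to look and compute and a tool call to move; the robot and the scene stay as the last step left them, time stands still between calls to the robot, and variables do not carry over. Pictures are saved under pics/ and viewed, and the job is handed in when it is done.

Besides the shell and the picture viewer there is one more tool, called after ">>>" as a command line: name --argument value ..., lists and objects as JSON in quotes. carry_out: Moves the arm, as the interface text tells. Its arguments: {"type":"object","properties":{"increments":{"type":"string"},"force":{"type":"number"}},"required":["increments"]}

```bash
ls; mkdir -p pics
python3 - <<'E'
from cell import *
import cv2
o=get_obs();print(o)
for n in ["side","top","wrist"]:
    p=read_camera(n);cv2.imwrite(f"pics/{n}0.png",p["img"]);print(n,p["fx"],p["cx"],p["cy"],p["world_from_camera"])
    for t in ["tweezers","narrow_block","wide_block","rest"]:
        for m in masks_of(t,p)[:4]:print(n,t,m["confidence"],m["bbox"])
E
```

```text
pics
{'time_s': 0.0, 'qpos': array([70.99448369, 18.4414453 , -4.01474831, 83.17457537,  1.29352764,
       78.53904698, -3.26255294]), 'joint_velocities': array([ 0.03208398, -0.11111658,  0.00951487, -0.04159721, -0.1417868 ,
        0.02388245,  0.05759283]), 'effort': array([-2.45021447e-04, -4.91285133e+01, -4.04187161e-01, -3.12530851e+01,
       -6.40695216e-02,  4.37557453e-02,  1.82603908e-04]), 'tool_pos': array([ 0.22014236, -0.61115172,  0.29113707]), 'tool_rot': array([-1.79890087e+02,  4.42604128e-03,  1.98116730e+01]), 'force': array([ 1.26056836, -0.39136355, -0.62943946]), 'wrist_torque': array([-0.00652731,  0.0109021 , -0.01732986]), 'grip_width': 0.0872167338459852}
side 422.93769745574554 250.74194605244926 185.99525667251973 [[-0.95444812 -0.24260841  0.17369499  0.47574128]
 [-0.2978566   0.74033867 -0.60264426  0.51422633]
 [ 0.01761345 -0.62692888 -0.77887736  0.78858636]
 [ 0.          0.          0.          1.        ]]
side tweezers 0.73 [286.9, 122.1, 340.8, 149.5]
side narrow_block 0.81 [211.6, 228.5, 242.2, 254.9]
side narrow_block 0.74 [263.7, 224.0, 
[... 435 characters left out ...]
ers 0.56 [345.9, 186.4, 367.9, 261.8]
top narrow_block 0.95 [163.6, 213.1, 195.0, 240.3]
top narrow_block 0.95 [200.0, 171.1, 223.5, 197.3]
top narrow_block 0.94 [208.9, 213.9, 236.5, 241.6]
top wide_block 0.64 [102.0, 215.6, 132.7, 245.7]
top rest 0.86 [336.5, 192.9, 371.8, 259.3]
top rest 0.71 [101.8, 215.0, 132.6, 244.5]
top rest 0.35 [348.2, 194.8, 353.4, 238.0]
wrist 308.75195662108814 257.94154047071794 190.82812960239113 [[ 3.37974595e-01 -9.09044127e-01 -2.43745663e-01  2.86400410e-01]
 [-9.41155139e-01 -3.26558895e-01 -8.70993196e-02 -5.87608661e-01]
 [-4.20189571e-04  2.58839841e-01 -9.65920162e-01  3.84490591e-01]
 [ 0.00000000e+00  0.00000000e+00  0.00000000e+00  1.00000000e+00]]
```

Run:
```python
import cv2,numpy as np
a=cv2.imread("pics/top0.png");b=cv2.imread("pics/side0.png")
cv2.imwrite("pics/c1.png",cv2.resize(a[140:290,90:390],(800,400),interpolation=cv2.INTER_CUBIC))
cv2.imwrite("pics/c2.png",cv2.resize(b[100:384,150:400],(528,600),interpolation=cv2.INTER_CUBIC))
```

```text
(no output)
```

View pics/top0.png

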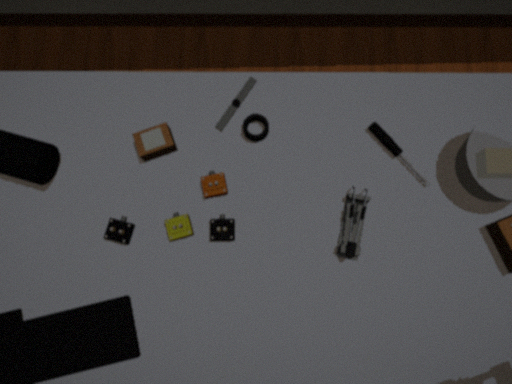

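View pics/side0.png

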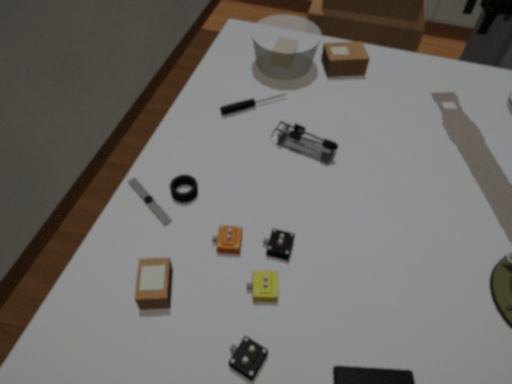

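```bash
sleep 1
```

```text
(no output)
```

View pics/c1.png

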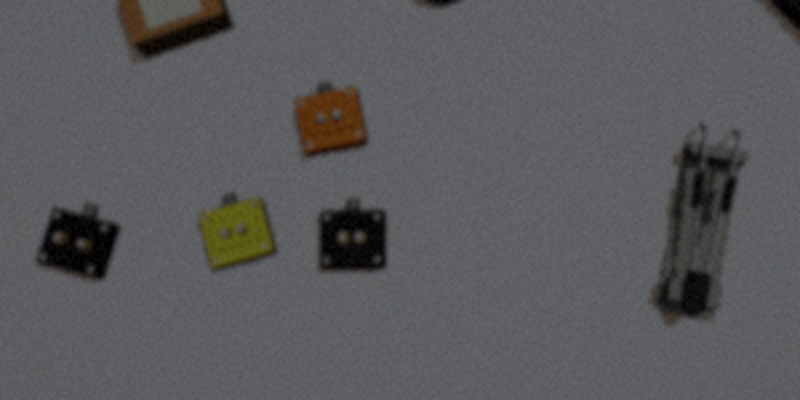

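View pics/c2.png

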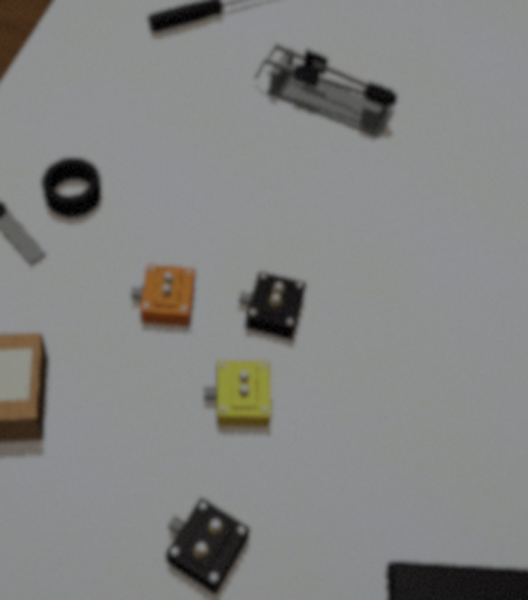

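The top view shows four block-shaped things: black with close studs at (222,229), black with wide studs at (119,231), yellow at (179,227) and orange at (213,184). The target is the black one at (222,229), with about 6.4 px between studs, or 14 mm. The tweezers lie at (353,225), tips towards the top of the image (+x).

```bash
cat > h.py <<'E'
import numpy as np,cv2
from scipy.optimize import least_squares
from scipy.spatial.transform import Rotation as Ro
def ray(p,u,v):
    T=np.array(p["world_from_camera"]);d=T[:3,:3]@np.array([(u-p["cx"])/p["fx"],(v-p["cy"])/p["fy"],1]);return T[:3,3],d
def onz(p,u,v,z):
    o,d=ray(p,u,v);return o+d*(z-o[2])/d[2]
def proj(p,X):
    T=np.array(p["world_from_camera"]);c=(np.atleast_2d(X)-T[:3,3])@T[:3,:3]
    return np.c_[c[:,0]/c[:,2]*p["fx"]+p["cx"],c[:,1]/c[:,2]*p["fy"]+p["cy"]]
def tri(obs):
    A=np.zeros((3,3));b=np.zeros(3)
    for p,(u,v) in obs:
        o,d=ray(p,u,v);d=d/np.linalg.norm(d);M=np.eye(3)-np.outer(d,d);A+=M;b+=M@o
    X=np.linalg.solve(A,b);return X
E
python3 - <<'E'
from cell import *
from h import *
t=read_camera("top");s=read_camera("side")
S=800/300
f=lambda x,y:(x/S+90-.3,y/S+140-.3)
for n,a in dict(stl=(343,237),str=(361,237),bow=(697,292),pl=(698,190),pr=(729,193),tl=(690,155),tr=(733,160)).items():
    print(n,onz(t,*f(*a),.04))
g=lambda x,y:(x/2.112+150,y/2.112+100)
print(tri([(t,f(352,237)),(s,g(277,294))]))
print(tri([(t,f(714,191)),(s,g(313,64))]), "bow",tri([(t,f(696,285)),(s,g(380,94))]))
E
```

```text
stl [0.53752    0.04924313 0.04      ]
str [0.53765271 0.03373597 0.04      ]
bow [ 0.49319673 -0.25328449  0.04      ]
pl [ 0.58088714 -0.25664446  0.04      ]
pr [ 0.57848246 -0.28325554  0.04      ]
tl [ 0.61159162 -0.25059357  0.04      ]
tr [ 0.60746279 -0.28768864  0.04      ]
[0.54049503 0.04268789 0.02764234]
[ 0.58000413 -0.26903853  0.04701605] bow [ 0.49728228 -0.252471    0.03994228]
```

>>> carry_out --increments "1 .04 -.018 0 0 0 0;1 .045 -.02 0 0 0 0;1 .045 -.02 0 0 0 0;1 .045 -.02 0 0 0 0;1 .045 -.02 0 0 0 0;1 .045 -.02 0 0 0 0;1 .045 -.02 0 0 0 0;1 .045 -.02 0 0 0 0;1 .045 -.02 0 0 0 0;1 .045 -.02 0 0 0 0;1 0 0 0 0 0 10;1 0 0 0 0 0 10;1 0 0 0 0 0 10;1 0 0 0 0 0 0"

```text
time_s: 2.6
tool_pos: [0.5834, -0.2642, 0.2918]
tool_rot: [179.9, -0.1, -11.1]
force: [1.1, 0.6, 0.4]
grip_width: 0.0869
```

Run:
```python
from cell import *
from h import *
p=read_camera("wrist");im=p["img"]
import pickle;pickle.dump(p,open("w1.pkl","wb"))
for t in ["tweezers","grip_mid","tip_l","rest"]:
    for m in masks_of(t,p)[:3]:print(t,m["confidence"],m["bbox"])
g=cv2.convertScaleAbs(im,alpha=2.2)
cv2.imwrite("pics/w1.png",cv2.resize(g[60:330,130:390],(578,600),interpolation=cv2.INTER_CUBIC))
```

```text
tweezers 0.85 [244.4, 115.1, 277.5, 250.6]
grip_mid 0.58 [247.8, 118.3, 275.4, 248.6]
tip_l 0.79 [242.8, 114.6, 255.0, 223.2]
tip_l 0.68 [262.9, 112.7, 276.4, 236.3]
rest 0.78 [237.5, 131.9, 286.9, 248.7]
```

View pics/w1.png

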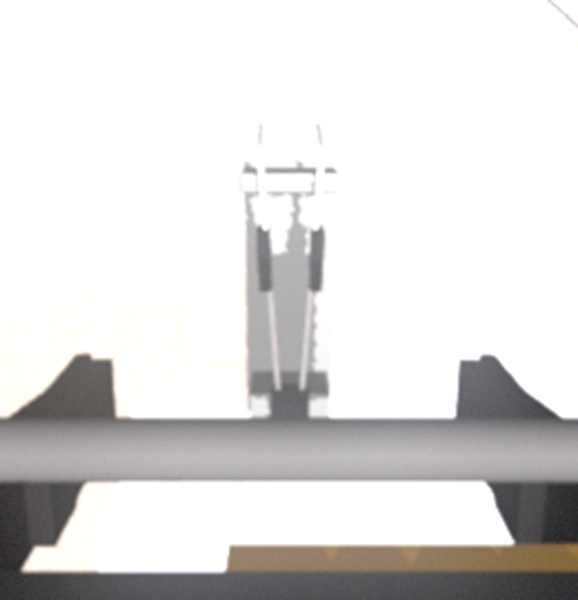

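The wrist view shows the tweezers lined up with the tool: plates at about (249,178) and (272,178) px, tips at about (247,116) and (273,116). Next I measure their pose.

Run:
```python
from cell import *
from h import *
import pickle
p=pickle.load(open("w1.pkl","rb"));o=get_obs()
S=600/270
f=lambda x,y:(x/S+130,y/S+60)
R=Ro.from_euler('xyz',o["tool_rot"],degrees=True).as_matrix()
for n,a,z in [("plFl",(265,228),.056),("plFr",(316,228),.056),("plBl",(264,291),.056),("plBr",(315,291),.056),("hL",(277,388),.047),("hR",(303,388),.047),("tl",(261,126),.03),("tr",(319,126),.03),("blockF",(291,180),.04)]:
    X=onz(p,*f(*a),z);print(n,X.round(4),(R.T@(X-o["tool_pos"])).round(4))
im=p["img"];c=cv2.resize(cv2.convertScaleAbs(im[100:260,220:300],alpha=1.3),(400,800)[:2],interpolation=cv2.INTER_CUBIC)
cv2.imwrite("pics/w1c.png",cv2.resize(c,(300,600)))
```

```text
plFl [ 0.5992 -0.258   0.056 ] [ 0.0137 -0.0096  0.2359]
plFr [ 0.5944 -0.2821  0.056 ] [0.0137 0.015  0.2359]
plBl [ 0.5684 -0.2512  0.056 ] [-0.0178 -0.0104  0.2358]
plBr [ 0.5635 -0.2759  0.056 ] [-0.0178  0.0149  0.2359]
hL [ 0.5128 -0.2465  0.047 ] [-0.0732 -0.0042  0.2447]
hR [ 0.5101 -0.26    0.047 ] [-0.0733  0.0095  0.2447]
tl [ 0.6461 -0.2648  0.03  ] [ 0.061 -0.012  0.262]
tr [ 0.6404 -0.2934  0.03  ] [0.061  0.0171 0.262 ]
blockF [ 0.6177 -0.2746  0.04  ] [0.0351 0.003  0.252 ]
```

>>> carry_out --increments "1 -.015 0 .05 0 0 0;1 -.005 0 .05 0 0 0;1 0 0 0 0 0 0"

```text
time_s: 3.22
tool_pos: [0.5642, -0.2614, 0.1911]
tool_rot: [179.9, -0.3, -11.0]
force: [-0.8, -0.6, 0.4]
grip_width: 0.0868
```

Run:
```python
from cell import *
from h import *
import pickle
p=read_camera("wrist");im=p["img"]
o=get_obs()
pickle.dump((p,o),open("w2.pkl","wb"))
for t in ["tweezers","tip_l","rest"]:
    for m in masks_of(t,p)[:3]:print(t,m["confidence"],m["bbox"])
print(o["tool_pos"],o["tool_rot"])
cv2.imwrite("pics/w2.png",cv2.resize(cv2.convertScaleAbs(im[20:320,180:340],alpha=1.2),(427,800))[:600])
cv2.imwrite("pics/w2.png",cv2.resize(cv2.convertScaleAbs(im[60:260,160:360],alpha=1.3),(600,600),interpolation=cv2.INTER_CUBIC))
```

```text
tweezers 0.76 [236.0, 98.2, 281.5, 304.0]
tip_l 0.76 [238.4, 93.4, 251.2, 248.2]
tip_l 0.61 [268.6, 92.2, 283.7, 248.1]
rest 0.62 [232.0, 120.5, 295.2, 279.4]
[ 0.56594945 -0.26206635  0.19400143] [179.82164718  -0.61617601 -10.98931161]
```

View pics/w2.png

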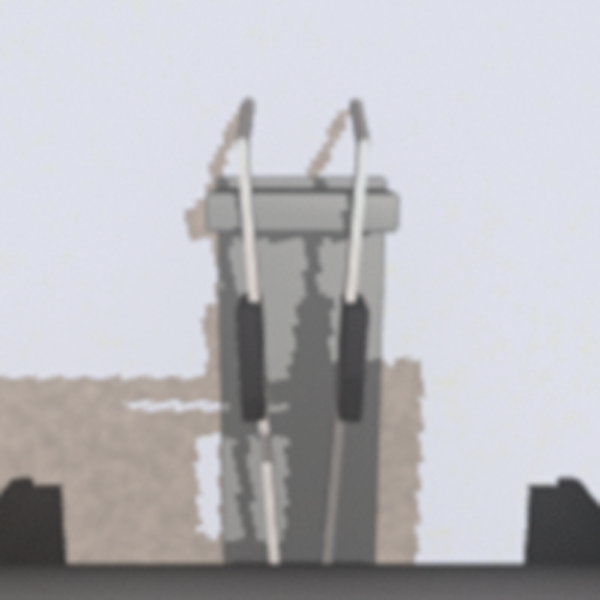

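View pics/w1c.png

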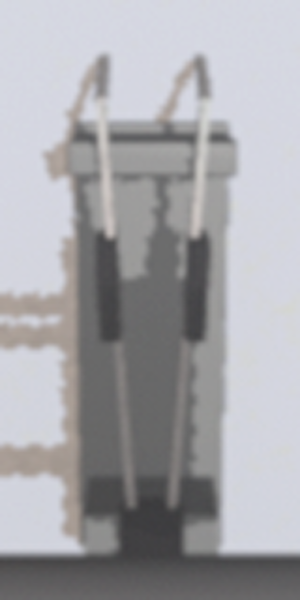

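Run:
```python
from cell import *
from h import *
import pickle
p1=pickle.load(open("w1.pkl","rb"));p2,o=pickle.load(open("w2.pkl","rb"))
f=lambda x,y:(x/3.75+220-.4,y/3.75+100-.4); g=lambda x,y:(x/3+160-.3,y/3+60-.3)
R=Ro.from_euler('xyz',o["tool_rot"],degrees=True).as_matrix()
print((R.T@(p2["world_from_camera"][:3,3]-o["tool_pos"])),R.T@p2["world_from_camera"][:3,:3])
for n,a,b in [("pF",(152.5,236),(302,297)),("pB",(153,341),(302,420)),("tL",(104,57),(248,101)),("tR",(203,57),(355,101)),("blk",(153,140),(302,192))]:
    X=tri([(p1,f(*a)),(p2,g(*b))]);print(n,X.round(4),(R.T@(X-o["tool_pos"])).round(4))
print("finger mid",g((65+526)/2,500))
for n,a,z in [("pF",(302,297),.056),("pB",(302,420),.056),("tL",(248,101),.012),("tR",(355,101),.012),]:
    X=onz(p2,*g(*a),z);print(n,X.round(4),(R.T@(X-o["tool_pos"])).round(4))
```

```text
[ 6.88408040e-02 -9.65617608e-05 -8.90117111e-02] [[-8.64243972e-04 -9.64541583e-01 -2.63929514e-01]
 [ 9.99998059e-01 -3.66250035e-04 -1.93604307e-03]
 [ 1.77072985e-03 -2.63930675e-01  9.64540027e-01]]
pF [ 0.6072 -0.2712  0.1168] [0.0414 0.0008 0.0777]
pB [ 0.563  -0.2633  0.0431] [-0.0043  0.0013  0.1508]
tL [ 0.648  -0.2648  0.0177] [ 0.0791 -0.0135  0.1771]
tR [ 0.6422 -0.2942  0.0172] [0.0791 0.0164 0.1777]
blk [ 0.622  -0.2748  0.0381] [0.0558 0.0013 0.1565]
finger mid (258.2, 226.36666666666665)
pF [ 0.5979 -0.27    0.056 ] [0.0314 0.0013 0.1384]
pB [ 0.5667 -0.264   0.056 ] [-0.0003  0.0013  0.138 ]
tL [ 0.6483 -0.2647  0.012 ] [ 0.0794 -0.0137  0.1828]
tR [ 0.6425 -0.2941  0.012 ] [0.0793 0.0163 0.1829]
```

>>> carry_out --increments "1 .008 .001 .03 0 0 0;1 .006 0 .03 0 0 0;1 .001 0 .02 0 0 0;1 0 0 0 0 0 0"

```text
time_s: 3.92
tool_pos: [0.591, -0.2697, 0.1258]
tool_rot: [179.5, -1.9, -11.0]
force: [1.0, 0.5, 0.0]
grip_width: 0.087
```

Run:
```python
from cell import *
from h import *
o=get_obs();print(o["tool_pos"],o["tool_rot"]);p=read_camera("wrist")
o=get_obs();print(o["tool_pos"],o["tool_rot"])
cv2.imwrite("pics/w3.png",cv2.resize(cv2.convertScaleAbs(p["img"][0:300,110:410],alpha=1.3),(600,600),interpolation=cv2.INTER_CUBIC))
p=read_camera("side")
cv2.imwrite("pics/s3.png",cv2.resize(p["img"][80:200,230:390],(800,600),interpolation=cv2.INTER_CUBIC))
```

```text
[ 0.5910096  -0.26965594  0.12583985] [179.50884344  -1.92353779 -10.96267776]
[ 0.59169709 -0.26994924  0.12708086] [179.47679995  -2.04944837 -10.96477679]
```

View pics/w3.png

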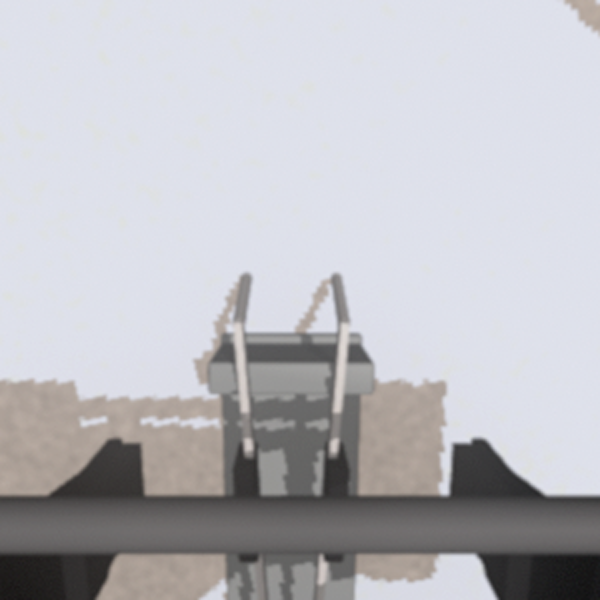

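View pics/s3.png

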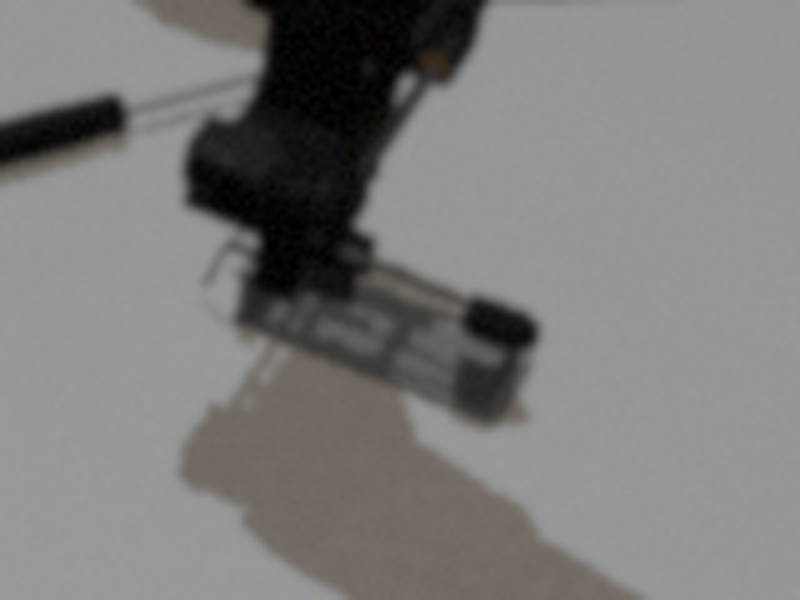

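```bash
cat > inc.py <<'E'
from cell import *
from h import *
def inc(pos,yaw,o=None,pr=True):
    o=o or get_obs()
    R=Ro.from_euler('xyz',o["tool_rot"],degrees=True);Rt=Ro.from_euler('xyz',[180,0,yaw],degrees=True)
    d=R.inv().apply(np.array(pos)-o["tool_pos"]);r=(R.inv()*Rt).as_rotvec(degrees=True)
    if pr:print("now",o["tool_pos"].round(4),o["tool_rot"].round(2),"F",o["force"].round(2),"w",o["grip_width"],"t",o["time_s"]);print("inc",d.round(4),r.round(2))
    return d,r
E
python3 -c "
from inc import *
inc([.5818,-.267,.095],-11)"
```

```text
now [ 0.592  -0.27    0.1277] [179.46  -2.11 -10.97] F [-0.49 -0.38  0.3 ] w 0.08702712175349575 t 4.025
inc [-0.0118 -0.0014  0.0323] [ 0.54 -2.11  0.02]
```

>>> carry_out --increments "1 -.01 -.001 .008 .3 -2 0;1 0 0 .008 .2 0 0;1 0 0 0 0 0 0"

```text
time_s: 4.4
tool_pos: [0.5827, -0.2677, 0.1129]
tool_rot: [179.9, -0.2, -11.0]
force: [-0.1, -0.5, 0.2]
grip_width: 0.0871
```

```bash
python3 -c "
from inc import *
inc([.5818,-.267,.095],-11)"
```

```text
now [ 0.5827 -0.2677  0.1129] [ 1.7993e+02 -1.6000e-01 -1.0990e+01] F [-0.07 -0.47  0.21] w 0.08709542822930241 t 4.4
inc [-0.0011 -0.0005  0.0179] [ 0.07 -0.16  0.01]
```

>>> carry_out --increments "1 -.001 -.0005 .009 0 -.1 0;1 0 0 .008 0 0 0;1 0 0 0 0 0 0;1 0 0 0 0 0 0"

```text
time_s: 4.9
tool_pos: [0.5818, -0.2669, 0.0945]
tool_rot: [179.9, -0.0, -11.0]
force: [0.1, 0.2, 0.1]
grip_width: 0.0868
```

```bash
python3 -c "
from inc import *
inc([.5818,-.267,.095],-11)
p=read_camera('wrist')
cv2.imwrite('pics/w4.png',cv2.resize(cv2.convertScaleAbs(p['img'][50:300,110:410],alpha=1.3),(720,600),interpolation=cv2.INTER_CUBIC))
inc([.5818,-.267,.095],-11)
"
```

```text
now [ 0.5818 -0.2669  0.0945] [ 1.7994e+02 -4.0000e-02 -1.0990e+01] F [0.05 0.19 0.15] w 0.08680820311386216 t 4.9
inc [ 0.      0.0001 -0.0005] [ 0.06 -0.04  0.01]
now [ 0.5817 -0.2669  0.0945] [ 1.7994e+02 -3.0000e-02 -1.1000e+01] F [ 0.11 -0.12 -0.69] w 0.08693436916584547 t 4.95
inc [ 0.0001  0.0001 -0.0005] [ 0.06 -0.03  0.  ]
```

View pics/w4.png

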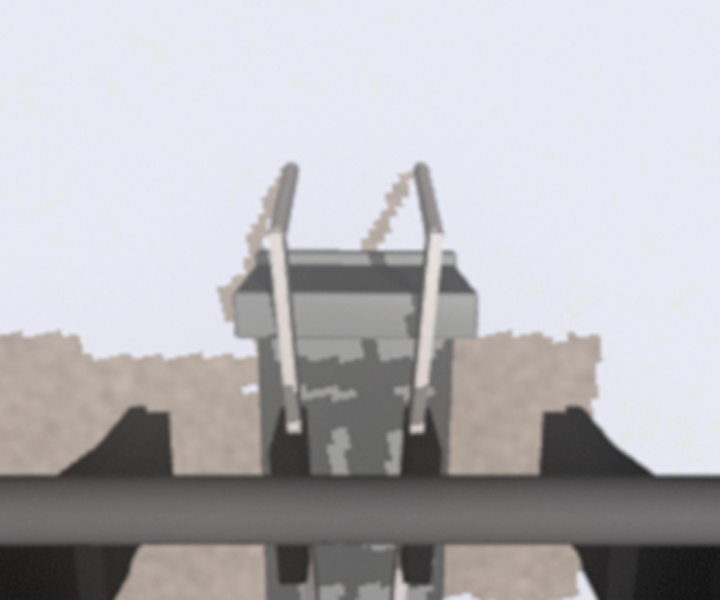

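The open fingers straddle the plates evenly, about 356 against 355 in the crop. I close in stages.

>>> carry_out --increments ".6 0 0 0 0 0 0;.42 0 0 0 0 0 0;.35 0 0 0 0 0 0;.31 0 0 0 0 0 0;.29 0 0 0 0 0 0;.28 0 0 0 0 0 0;.28 0 0 0 0 0 0;.28 0 0 0 0 0 0" --force 30

```text
time_s: 5.95
tool_pos: [0.5822, -0.2671, 0.0953]
tool_rot: [179.9, -0.1, -11.0]
force: [-0.2, -0.3, 0.5]
grip_width: 0.0253
```

```bash
python3 -c "
from inc import *
inc([.5818,-.267,.095],-11)
p=read_camera('wrist')
cv2.imwrite('pics/w5.png',cv2.resize(cv2.convertScaleAbs(p['img'][50:300,110:410],alpha=1.3),(720,600),interpolation=cv2.INTER_CUBIC))
"
```

```text
now [ 0.5822 -0.2671  0.0953] [ 1.7992e+02 -1.2000e-01 -1.1000e+01] F [-0.23 -0.33  0.53] w 0.025332188350124504 t 5.95
inc [-0.0004 -0.0001  0.0003] [ 0.08 -0.12  0.  ]
```

View pics/w5.png

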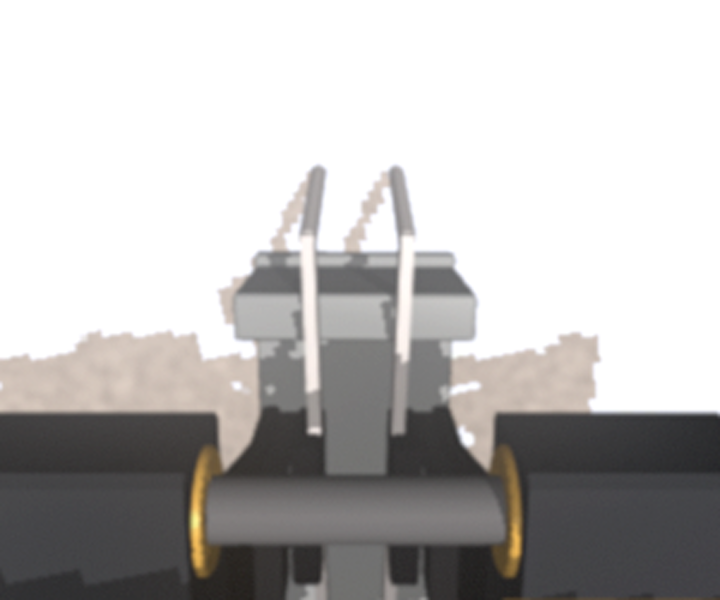

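Tips now read about 18 mm apart in the image and width 25.3 mm, which agree. I squeeze a little more.

>>> carry_out --increments ".26 0 0 0 0 -.1 0;.26 0 0 0 0 0 0;.26 0 0 0 0 0 0"

```text
time_s: 6.38
tool_pos: [0.5821, -0.2673, 0.0953]
tool_rot: [179.9, -0.0, -11.0]
force: [-0.3, -0.3, 0.2]
grip_width: 0.0229
```

```bash
python3 -c "
from inc import *
inc([.5818,-.267,.095],-11)
p=read_camera('wrist')
cv2.imwrite('pics/w6.png',cv2.resize(cv2.convertScaleAbs(p['img'][105:165,225:295],alpha=1),(700,600),interpolation=cv2.INTER_CUBIC))
"
```

```text
now [ 0.5821 -0.2673  0.0953] [ 1.799e+02 -1.000e-02 -1.101e+01] F [-0.29 -0.34  0.18] w 0.022938755952172738 t 6.375
inc [-0.0004 -0.0003  0.0003] [ 0.1  -0.01 -0.01]
```

View pics/w6.png

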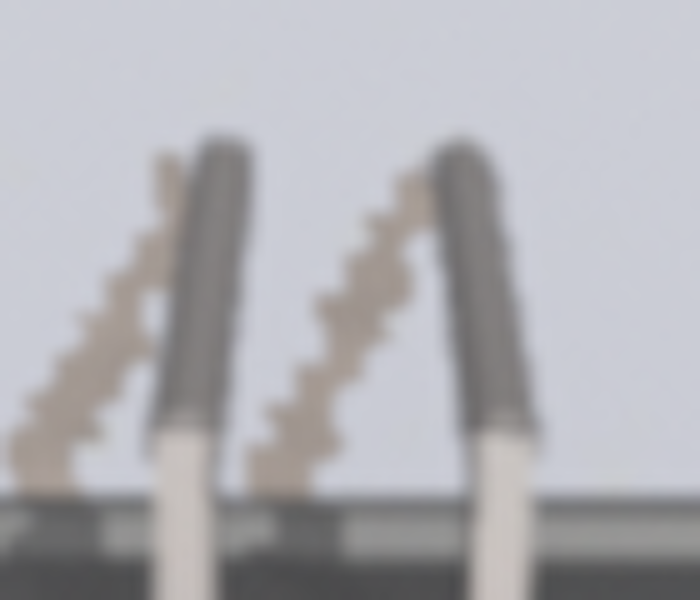

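>>> carry_out --increments ".266 0 0 0 0 0 0;.266 0 0 0 0 0 0;.266 0 0 -.01 0 0 0;.266 0 0 -.02 0 0 0;.266 0 0 -.03 0 0 0;.266 0 0 -.03 0 0 0;.266 0 0 -.02 0 0 0;.266 0 0 0 0 0 0"

```text
time_s: 7.42
tool_pos: [0.5832, -0.2671, 0.2157]
tool_rot: [179.8, -0.3, -11.0]
force: [0.4, -0.3, -0.6]
grip_width: 0.0236
```

```bash
python3 -c "
from inc import *
inc([.5818,-.267,.195],-11)
p=read_camera('wrist')
cv2.imwrite('pics/w7.png',cv2.resize(cv2.convertScaleAbs(p['img'][0:300,110:410],alpha=1),(600,600),interpolation=cv2.INTER_CUBIC))
p=read_camera('side')
cv2.imwrite('pics/s7.png',cv2.resize(p['img'][50:200,230:430],(800,600),interpolation=cv2.INTER_CUBIC))
inc([.48,.0415,.195],0)
"
```

```text
now [ 0.5832 -0.2671  0.2157] [179.85  -0.31 -10.97] F [ 0.39 -0.25 -0.59] w 0.023563195146289722 t 7.425
inc [-0.0015  0.0002  0.0207] [ 0.15 -0.31  0.03]
now [ 0.5821 -0.2667  0.213 ] [ 1.799e+02 -8.000e-02 -1.097e+01] F [ 1.07 -0.07 -0.83] w 0.023392233516785602 t 7.525
inc [-0.1589 -0.2832  0.0173] [  0.1   -0.07 -10.97]
```

View pics/w7.png

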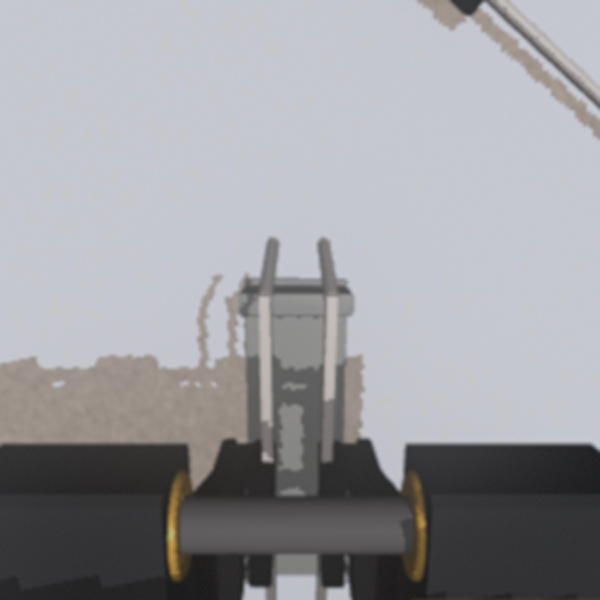

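View pics/s7.png

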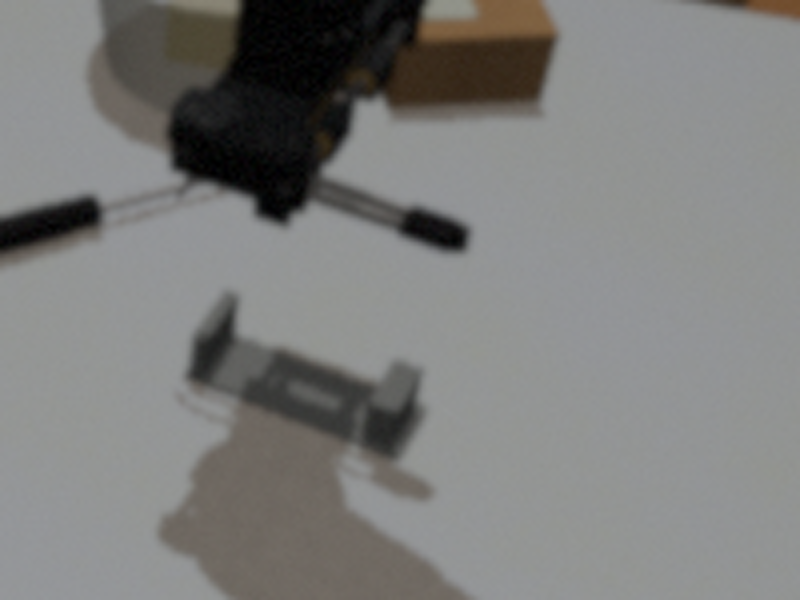

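>>> carry_out --increments ".266 -.01 -.018 0 0 0 0;.266 -.02 -.036 0 0 0 0;.266 -.02 -.036 0 0 0 0;.266 -.02 -.036 0 0 0 0;.266 -.02 -.036 0 0 0 0;.266 -.02 -.036 0 0 0 0;.266 -.02 -.036 0 0 0 0;.266 -.01 -.018 0 0 0 0;.266 0 0 0 0 0 -5;.266 0 0 0 0 0 -5;.266 0 0 0 0 0 0;.266 0 0 0 0 0 0"

```text
time_s: 9.02
tool_pos: [0.473, 0.0315, 0.2001]
tool_rot: [-179.8, 1.4, 0.0]
force: [-0.6, -0.6, -1.8]
grip_width: 0.023
```

```bash
python3 -c "
from inc import *
inc([.47,.0415,.195],0)
p=read_camera('wrist')
cv2.imwrite('pics/w8.png',cv2.resize(cv2.convertScaleAbs(p['img'][0:300,110:410],alpha=1),(600,600),interpolation=cv2.INTER_CUBIC))
for m in masks_of('narrow_block',p)[:4]:print(m['confidence'],m['bbox'])
"
```

```text
now [0.473  0.0315 0.2001] [-1.7982e+02  1.4400e+00  1.0000e-02] F [-0.65 -0.61 -1.83] w 0.0230155204407929 t 9.025
inc [-0.0028 -0.01    0.0052] [-0.18  1.44  0.  ]
0.75 [181.2, 0.0, 230.1, 8.7]
0.67 [206.0, 62.0, 274.4, 137.8]
0.55 [81.2, 52.6, 167.0, 137.8]
```

View pics/w8.png

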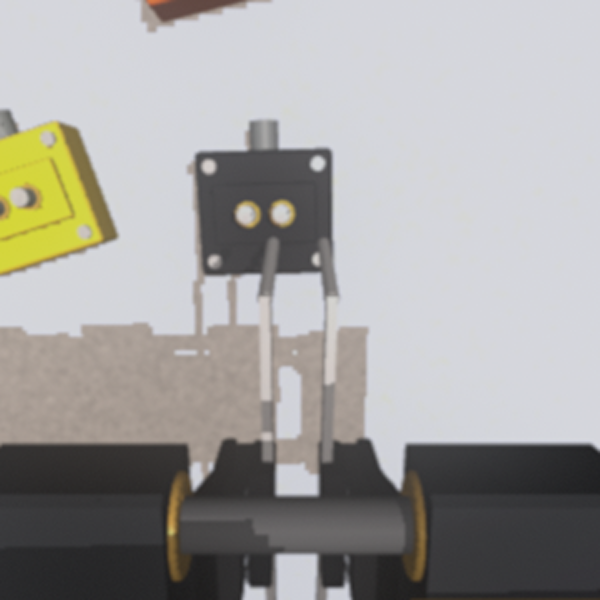

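>>> carry_out --increments ".266 -.002 -.005 0 -.1 1.4 -.7;.266 0 -.005 0 0 0 -.7;.266 0 0 0 0 0 0;.266 0 0 0 0 0 0"

```text
time_s: 9.62
tool_pos: [0.471, 0.042, 0.2005]
tool_rot: [-179.9, -0.1, 1.4]
force: [0.3, 0.4, -0.2]
grip_width: 0.0232
```

```bash
python3 -c "
from inc import *
import pickle
p=read_camera('wrist');o=get_obs()
inc([.47,.0415,.195],0,o)
pickle.dump((p,o),open('w9.pkl','wb'))
cv2.imwrite('pics/w9.png',cv2.resize(cv2.convertScaleAbs(p['img'][50:150,195:295],alpha=1),(600,600),interpolation=cv2.INTER_CUBIC))
"
```

```text
now [0.471  0.042  0.2005] [-1.7991e+02 -1.0000e-01  1.4300e+00] F [-0.12  1.06 -0.26] w 0.023207166376903784 t 9.675
inc [-0.0011  0.0005  0.0055] [-0.09 -0.1   1.43]
```

View pics/w9.png

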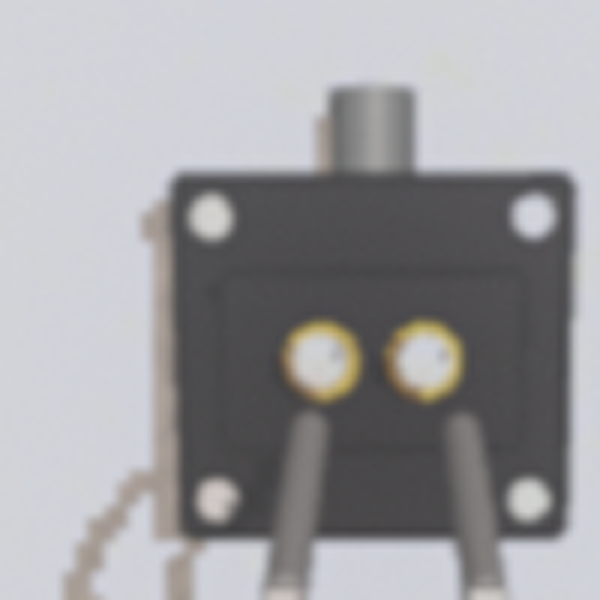

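```bash
python3 -c "
from inc import *
import pickle
p,o=pickle.load(open('w9.pkl','rb'))
R=Ro.from_euler('xyz',o['tool_rot'],degrees=True)
f=lambda x,y:(x/6+195-.4,y/6+50-.4)
for n,a,z in [('sl',(321,360),.04),('sr',(426,360),.04),('tl',(314,431),.115),('tr',(462,429),.115),('s1',(211,216),.026),('s2',(534,215),.026),('s3',(216,500),.026),('s4',(528,499),.026)]:
    X=onz(p,*f(*a),z);print(n,X.round(4),R.inv().apply(X-o['tool_pos']).round(4))
b=[(.065,-.007,.051),(.065,.007,.087)]
print((proj(p,o['tool_pos']+R.apply([(.065,-.007,.087),(.065,.007,.087)]))-[195,50]+.4)*6)
"
```

```text
sl [0.5402 0.0518 0.04  ] [ 0.0691 -0.0078  0.1606]
sr [0.5405 0.0379 0.04  ] [0.0691 0.0061 0.1606]
tl [0.534  0.0499 0.115 ] [ 0.063  -0.0062  0.0856]
tr [0.5345 0.036  0.115 ] [0.0632 0.0077 0.0856]
s1 [0.5588 0.0676 0.026 ] [ 0.088  -0.0231  0.1747]
s2 [0.56   0.0235 0.026 ] [0.0881 0.021  0.1746]
s3 [0.5205 0.0669 0.026 ] [ 0.0498 -0.0233  0.1746]
s4 [0.5217 0.0226 0.026 ] [0.0499 0.021  0.1745]
[[305.57891043 408.44863329]
 [454.2329178  408.28511886]]
```

Studs measure 13.9 mm apart, which confirms the target block, with yaw about 1.6°. The tips need +6 mm in x and −1.6 mm in y (tool axes), then lowering.

>>> carry_out --increments ".269 .003 -.0008 .012 -.1 -.1 -.2;.269 .003 -.0008 .015 0 0 0;.269 0 0 .015 0 0 0;.269 0 0 0 0 0 0;.269 0 0 0 0 0 0"

```text
time_s: 10.3
tool_pos: [0.4768, 0.0435, 0.154]
tool_rot: [-180.0, 0.2, 1.6]
force: [-0.2, -0.0, -0.5]
grip_width: 0.0237
```

```bash
python3 -c "
from inc import *
import pickle
p=read_camera('wrist');o=get_obs()
inc([.477,.0436,.142],1.6,o)
pickle.dump((p,o),open('w10.pkl','wb'))
cv2.imwrite('pics/w10.png',cv2.resize(cv2.convertScaleAbs(p['img'][50:150,205:305],alpha=1),(600,600),interpolation=cv2.INTER_CUBIC))
p=read_camera('side')
cv2.imwrite('pics/s10.png',cv2.resize(p['img'][190:290,220:353],(798,600),interpolation=cv2.INTER_CUBIC))
"
```

```text
now [0.4767 0.0435 0.1541] [-179.99    0.18    1.61] F [ 0.14 -0.25 -0.42] w 0.02374173368653536 t 10.35
inc [ 0.0003 -0.0001  0.0121] [-0.01  0.18  0.01]
```

View pics/w10.png

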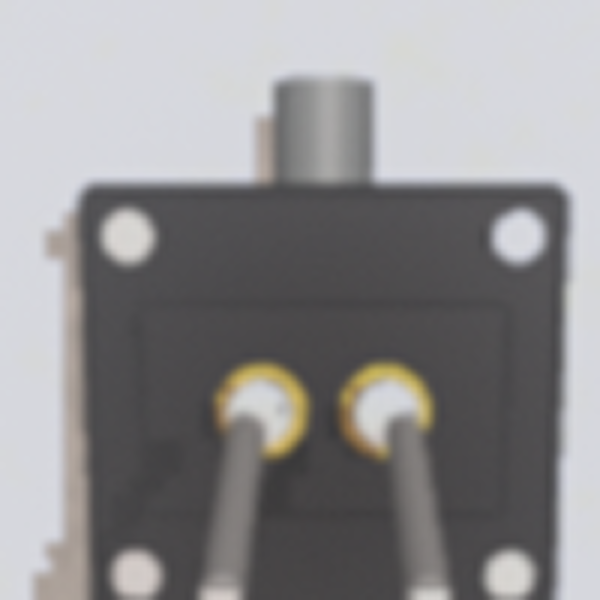

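View pics/s10.png

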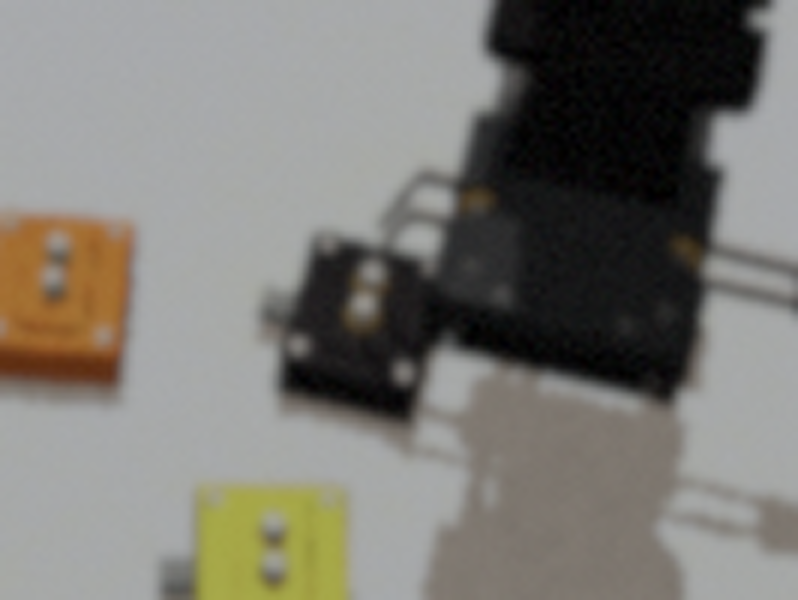

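```bash
python3 -c "
from inc import *
import pickle
p,o=pickle.load(open('w10.pkl','rb'))
R=Ro.from_euler('xyz',o['tool_rot'],degrees=True)
f=lambda x,y:(x/6+205-.4,y/6+50-.4)
for n,a,z in [('rl',(263,411),.03),('rr',(387,411),.03),('tl',(249,431),.069),('tr',(401,431),.069),('s1',(129,236),.026),('s2',(519,236),.026),('s3',(136,576),.026),('s4',(510,576),.026)]:
    X=onz(p,*f(*a),z);print(n,X.round(4),R.inv().apply(X-o['tool_pos']).round(4))
for z in (.03,.04):
  s=np.array([[.5404,.0518,z],[.5407,.0379,z]]);print((proj(p,s)-[205,50]+.4)*6)
p9,_=pickle.load(open('w9.pkl','rb'))
g=lambda x,y:(x/6+195-.4,y/6+50-.4)
for a,b in [((211,216),(129,236)),((534,215),(519,236)),((216,500),(136,576)),((528,499),(510,576)),((321,360),(263,411)),((426,360),(387,411))]:
  print('tri',tri([(p9,g(*a)),(p,f(*b))]))
"
```

```text
rl [0.5399 0.0519 0.03  ] [ 0.0638 -0.0066  0.1239]
rr [0.5403 0.0378 0.03  ] [0.0638 0.0075 0.1239]
tl [0.5394 0.052  0.069 ] [ 0.0632 -0.0068  0.0849]
tr [0.5398 0.0378 0.069 ] [0.0632 0.0074 0.0849]
s1 [0.5587 0.0675 0.026 ] [ 0.083  -0.0217  0.1278]
s2 [0.5598 0.0235 0.026 ] [0.0829 0.0224 0.1278]
s3 [0.5204 0.0667 0.026 ] [ 0.0447 -0.022   0.1279]
s4 [0.5216 0.0224 0.026 ] [0.0446 0.0223 0.1279]
[[263.84135681 406.899179  ]
 [386.28834277 407.58726328]]
[[261.06257599 409.88416523]
 [389.39807316 410.60520785]]
tri [0.55853108 0.06725302 0.02908365]
tri [0.55975494 0.02365946 0.02823282]
tri [0.52068893 0.06654733 0.02839693]
tri [0.52205741 0.02288952 0.03025114]
tri [0.54015189 0.05180748 0.0363438 ]
tri [0.5404437  0.03784582 0.03283704]
```

>>> carry_out --increments ".268 .0008 0 .008 0 .1 0;.268 0 0 .007 0 0 0;.268 0 0 0 0 0 0;.268 0 0 0 0 0 0"

```text
time_s: 10.9
tool_pos: [0.4782, 0.0434, 0.139]
tool_rot: [180.0, -0.1, 1.6]
force: [-0.8, 0.4, -1.1]
grip_width: 0.0235
```

```bash
cat > look.py <<'E'
from inc import *
import pickle,sys
n=sys.argv[1]
F=[];Z=[]
for i in range(int(sys.argv[2])):
    p=read_camera('wrist');o=get_obs();F.append(o["force"]);Z.append(o["tool_pos"][2]*1e3)
inc([.4775,.0436,.134],1.6,o)
print("Fmean",np.mean(F,0).round(2),"z",np.round(Z,2))
pickle.dump((p,o),open(n+'.pkl','wb'))
cv2.imwrite(f'pics/{n}.png',cv2.resize(p['img'][50:150,205:305],(600,600),interpolation=cv2.INTER_CUBIC))
E
python3 look.py w11 3
```

```text
now [0.4782 0.0434 0.1392] [ 1.7998e+02 -7.0000e-02  1.5900e+00] F [-0.15  0.14  0.02] w 0.023536770854398287 t 11.05
inc [-0.0007 -0.0002  0.0052] [ 0.02 -0.07 -0.01]
Fmean [-0.09  0.09 -0.25] z [139.03 139.09 139.17]
```

View pics/w11.png

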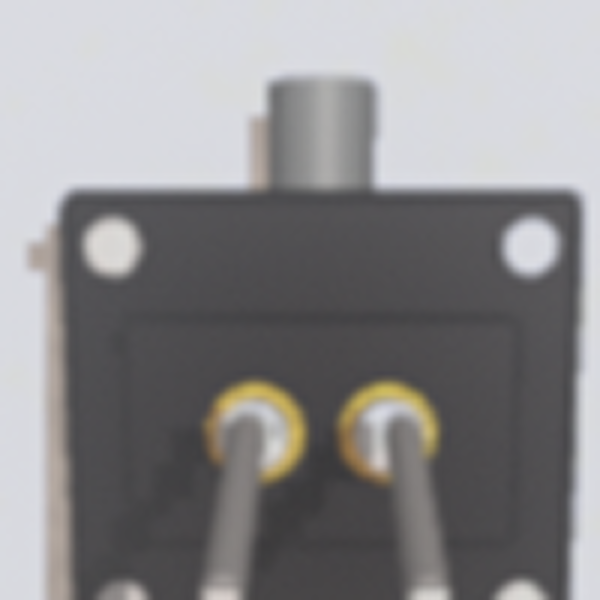

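```bash
python3 -c "
from inc import *
import pickle
p,o=pickle.load(open('w11.pkl','rb'))
R=Ro.from_euler('xyz',o['tool_rot'],degrees=True)
f=lambda x,y:(x/6+205-.4,y/6+50-.4)
for n,a,z in [('rl',(255,433),.03),('rr',(390,433),.03),('tl',(248,431),.0535),('tr',(401,431),.0535)]:
    X=onz(p,*f(*a),z);print(n,X.round(4),R.inv().apply(X-o['tool_pos']).round(4))
"
```

```text
rl [0.5399 0.0521 0.03  ] [ 0.0618 -0.007   0.1092]
rr [0.5403 0.0377 0.03  ] [0.0618 0.0073 0.1092]
tl [0.5411 0.0519 0.0535] [ 0.0629 -0.0068  0.0857]
tr [0.5415 0.0376 0.0535] [0.0629 0.0075 0.0857]
```

>>> carry_out --increments ".268 -.0008 -.0001 .003 0 -.1 0;.268 0 0 .001 0 0 0;.268 0 0 0 0 0 0;.268 0 0 0 0 0 0;.268 0 0 0 0 0 0"

```text
time_s: 11.68
tool_pos: [0.4775, 0.0435, 0.1351]
tool_rot: [180.0, 0.0, 1.6]
force: [-1.1, -0.0, -0.4]
grip_width: 0.0234
```

```bash
python3 look.py w12 4
```

```text
now [0.4775 0.0435 0.1351] [1.7998e+02 1.0000e-02 1.5900e+00] F [0.49 0.75 0.31] w 0.023775669597290234 t 11.875
inc [-0.     -0.0001  0.0011] [ 0.02  0.01 -0.01]
Fmean [-0.24  0.04 -0.42] z [135.15 135.16 135.15 135.14]
```

View pics/w12.png

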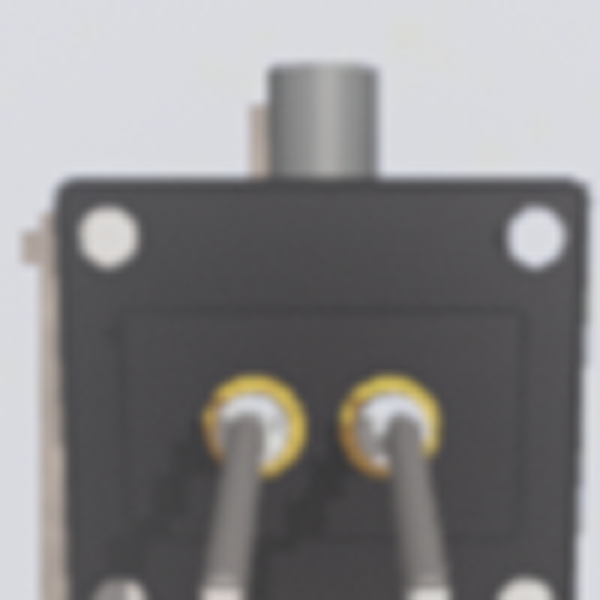

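Tips sit over both studs, about 8 mm above. I hold the hover.

>>> carry_out --increments ".268 0 0 0 0 0 0;.268 0 0 0 0 0 0;.268 0 0 0 0 0 0;.268 0 0 0 0 0 0;.268 0 0 0 0 0 0;.268 0 0 0 0 0 0;.268 0 0 0 0 0 0;.268 0 0 0 0 0 0;.268 0 0 0 0 0 0;.268 0 0 0 0 0 0;.268 0 0 0 0 0 0;.268 0 0 0 0 0 0"

```text
time_s: 13.38
tool_pos: [0.4775, 0.0435, 0.1352]
tool_rot: [180.0, 0.0, 1.6]
force: [0.1, 0.4, -0.3]
grip_width: 0.0235
```

```bash
python3 look.py w13 3
```

```text
now [0.4776 0.0435 0.1352] [179.98   0.     1.59] F [-0.55 -0.37 -1.35] w 0.023563018442083628 t 13.525
inc [-0.0001 -0.0001  0.0012] [ 0.02  0.   -0.01]
Fmean [-0.01 -0.38 -0.86] z [135.18 135.17 135.19]
```

>>> carry_out --increments ".268 0 0 .001 0 0 0;.268 0 0 .001 0 0 0;.268 0 0 .001 0 0 0;.268 0 0 .001 0 0 0;.268 0 0 .0005 0 0 0;.268 0 0 0 0 0 0;.268 0 0 0 0 0 0"

```text
time_s: 14.4
tool_pos: [0.4775, 0.0435, 0.1303]
tool_rot: [180.0, 0.0, 1.6]
force: [0.7, 0.1, -0.6]
grip_width: 0.0237
```

```bash
python3 look.py w14 8
```

```text
now [0.4775 0.0435 0.1303] [1.7998e+02 1.0000e-02 1.5900e+00] F [-0.08  0.36 -0.19] w 0.02354637320904893 t 14.8
inc [ 0.     -0.0001 -0.0037] [ 0.02  0.01 -0.01]
Fmean [ 0.02  0.13 -0.43] z [130.29 130.28 130.26 130.27 130.26 130.27 130.26 130.25]
```

View pics/w14.png

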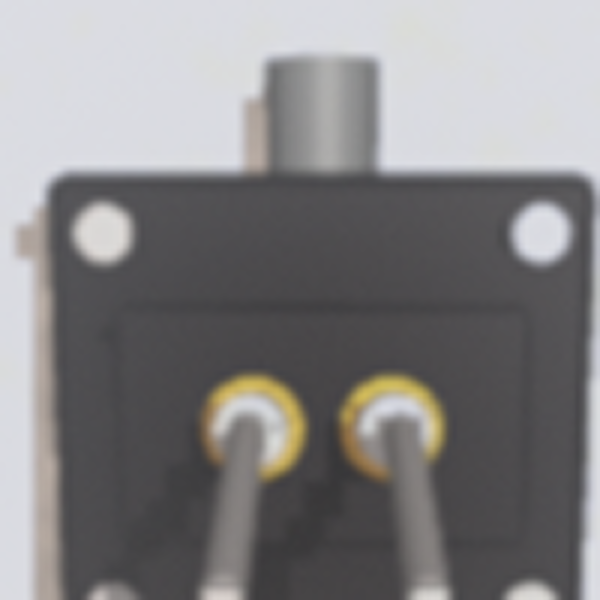

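>>> carry_out --increments ".268 0 0 .001 0 0 0;.268 0 0 .001 0 0 0;.268 0 0 .001 0 0 0;.268 0 0 .0008 0 0 0;.268 0 0 0 0 0 0;.268 0 0 0 0 0 0"

```text
time_s: 15.55
tool_pos: [0.4775, 0.0435, 0.1263]
tool_rot: [180.0, 0.0, 1.6]
force: [1.5, 0.1, 0.5]
grip_width: 0.0236
```

```bash
python3 look.py w15 14
```

```text
now [0.4775 0.0435 0.1262] [1.7998e+02 1.0000e-02 1.5900e+00] F [0.67 0.42 0.37] w 0.023348959460888337 t 16.25
inc [-0.     -0.0001 -0.0078] [ 0.02  0.01 -0.01]
Fmean [-0.19 -0.1  -0.05] z [126.24 126.24 126.26 126.23 126.25 126.27 126.22 126.23 126.23 126.2
 126.21 126.23 126.2  126.21]
```

View pics/w15.png

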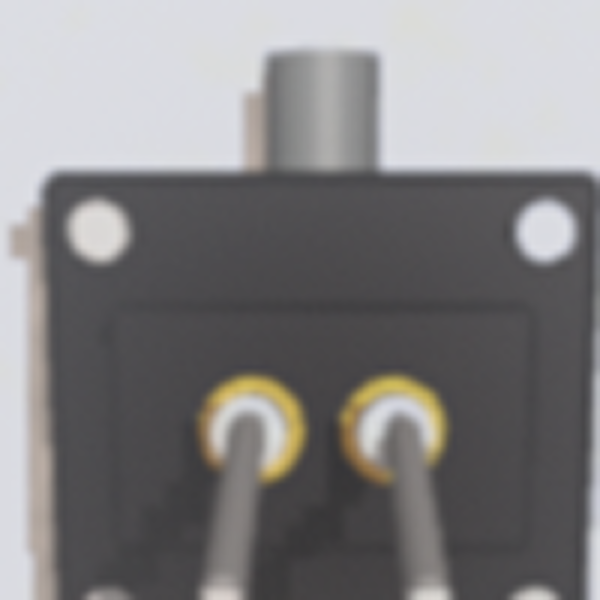

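>>> carry_out --increments ".268 0 0 .001 0 0 0;.268 0 0 .001 0 0 0;.268 0 0 .0008 0 0 0;.268 0 0 0 0 0 0;.268 0 0 0 0 0 0"

```text
time_s: 16.88
tool_pos: [0.4775, 0.0435, 0.1233]
tool_rot: [180.0, 0.0, 1.6]
force: [-0.4, -0.4, 0.6]
grip_width: 0.0236
```

```bash
python3 look.py w16 20
```

```text
now [0.4775 0.0435 0.1233] [1.7998e+02 2.0000e-02 1.5900e+00] F [-0.44  0.43  0.04] w 0.023853364011208158 t 17.875
inc [ 0.     -0.0001 -0.0107] [ 0.02  0.02 -0.01]
Fmean [-0.4  -0.04  0.66] z [123.26 123.26 123.27 123.28 123.29 123.26 123.28 123.24 123.26 123.28
 123.25 123.25 123.29 123.25 123.24 123.25 123.27 123.27 123.25 123.26]
```

View pics/w16.png

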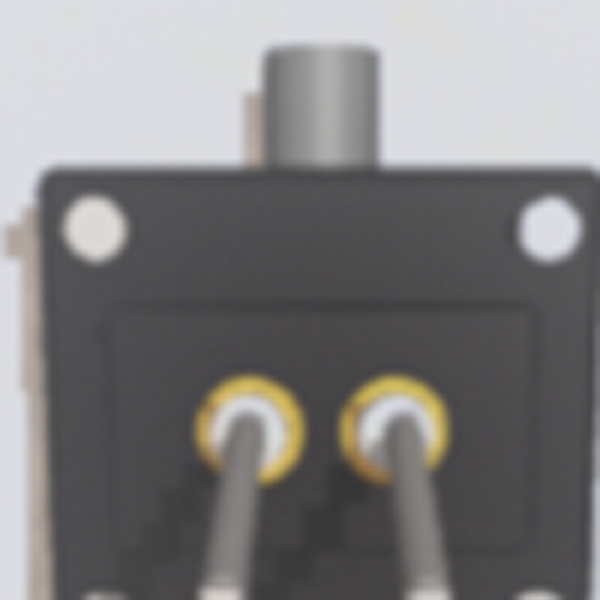

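```bash
python3 -c "
from inc import *
p=read_camera('side')
cv2.imwrite('pics/s17.png',cv2.resize(p['img'][190:290,200:333],(798,600),interpolation=cv2.INTER_CUBIC))
"; python3 look.py w17 12
```

```text
now [0.4775 0.0435 0.1233] [1.7998e+02 2.0000e-02 1.5900e+00] F [-0.37  0.4   0.43] w 0.023596949421608424 t 18.525
inc [ 0.     -0.0001 -0.0107] [ 0.02  0.02 -0.01]
Fmean [-0.27 -0.26  0.24] z [123.25 123.26 123.25 123.25 123.24 123.25 123.25 123.24 123.27 123.26
 123.25 123.26]
```

View pics/s17.png

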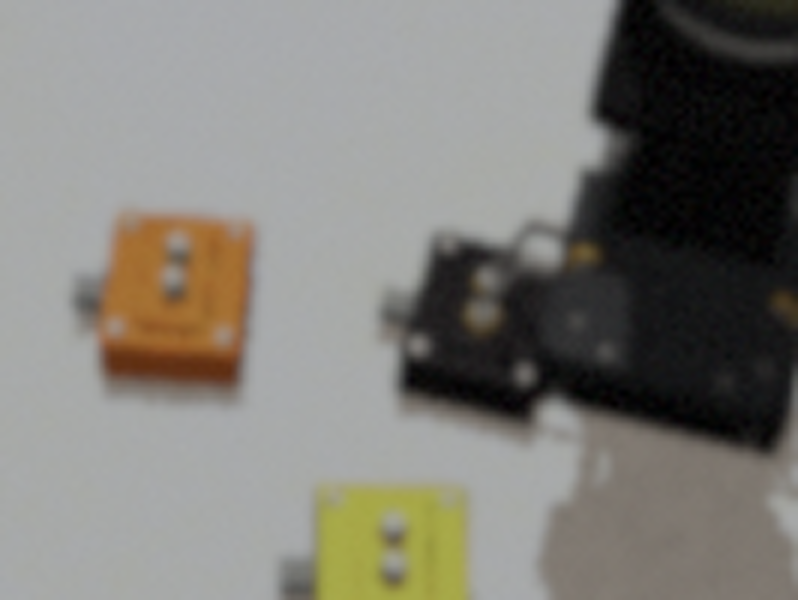

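>>> carry_out --increments ".268 0 0 .0004 0 0 0;.268 0 0 0 0 0 0;.268 0 0 0 0 0 0;.268 0 0 0 0 0 0;.268 0 0 0 0 0 0"

```text
time_s: 19.15
tool_pos: [0.4775, 0.0435, 0.1228]
tool_rot: [180.0, 0.0, 1.6]
force: [0.1, -0.2, 1.1]
grip_width: 0.0235
```

```bash
python3 look.py w18 20
```

```text
now [0.4775 0.0435 0.1228] [1.7998e+02 2.0000e-02 1.5900e+00] F [ 0.31 -0.04  0.5 ] w 0.023554239691873435 t 20.15
inc [ 0.     -0.0001 -0.0112] [ 0.02  0.02 -0.01]
Fmean [-0.53 -0.13  0.7 ] z [122.86 122.81 122.86 122.82 122.82 122.83 122.83 122.82 122.82 122.82
 122.83 122.81 122.82 122.83 122.82 122.83 122.86 122.83 122.83 122.84]
```

View pics/w18.png

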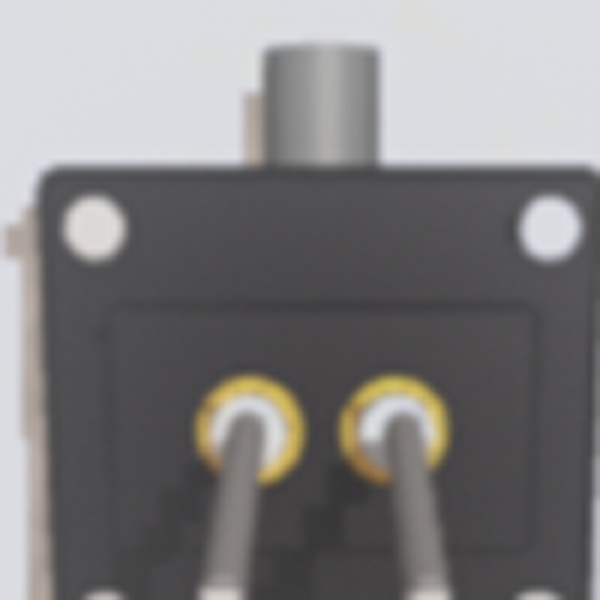

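Force has risen about 1.2 N, which fits roughly half travel. The pose is steady and each tip is inside its stud's top face, so I hand in.

```bash
python3 -c "
from cell import *
print(sign_off())"
```

```text
the job is handed in; nothing more can be done
None
```

The job is done and handed in at about 20 s. The tweezers are still held at a gap of about 14 mm, with both studs of the narrow black block pressed roughly half-way down.

- **Target:** I chose the black block whose studs measured 13.9 mm apart. The wide-stud black block and the orange and yellow look-alikes were not approached.
- **Gap:** At the end the grip width was 23.55 mm, which works out to about 14 mm between the tips. The wrist picture agreed, at about 14.1 mm.
- **Hover:** The tips held still over the studs for more than 1.5 s, about 8 mm up, with height drift under 0.1 mm.
- **Press:** I lowered in steps of 1 mm or less, then held steady at a tool height of 122.8 mm. The last wrist picture shows each tip within its own stud's top face and no slip in the grip.

**Checks that disagreed:** Tool height puts the studs about 4.4 mm down. The roughly 1.2 N rise in upward force suggests 3 to 4 mm, but that reading is noisy. The side camera is too coarse to confirm the depth or to show that both studs are down equally. I did not take a final picture of the bystander objects.

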